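# Clamp a relay module in the quick vice by feel

### The arm

A 6-joint arm with a two-finger parallel gripper is mounted at the origin on a cart in front of the work surface, level with it; the furniture and walls round the work are solid. World frame = base frame: x ahead of the robot, y to its left, z up, the work surface at z = 0. Lengths are in m, angles in rad, forces in N, time in s.
With the tool pointing down it reaches from about 0.375 to 0.9 m from the base axis. Payload 3.1 kg.
Tool frame: the origin (TCP) lies at the very end of the fingers, on their centre line; the grasp point (between the pads) lies 19 mm behind it; z points along the fingers, y is the direction in which the jaws open and shut (so a half turn about z gives the same grasp; the last joint's range is limited). The gripper opens to 85 mm and grips with 20 to 120 N. Pads are 22 mm wide; open, the fingers measure 114 mm over their backs; the gripper's body (76 mm by 85 mm) begins 54 mm behind the grasp point. The pads swing forward as they close: fully open they stand 13 mm farther back than shut.
Start: joints at [1.159, 0.527, 1.433, -0, 1.181, -0.178], TCP at [0.144, 0.608, 0.231] pointing down, gripper open.
Joint ranges: [-3.08, 3.08], [-0.75, 2.2], [0.22, 2.44], [-1.43, 4.57], [0, 2.65], [-2.85, 2.85]. Speed limits (rad/s): [2.79, 2.79, 3.14, 3.14, 3.14, 3.14].

### API

Orientations are given as a unit quaternion [x, y, z, w].
In Python, from station import manip gives the robot as it stands.
- The arm moves only by the tool send_rows, never from a script. Its argument "motion" is a list of rows, each an object with "gripper": the finger opening in mm, from 0 to 85.4; "travel": the shift along the tool's x, y, z in mm, a list of three; "rotation": the turn, a rotation vector about the tool's x, y, z in degrees, a list of three. In form: [{"gripper": gripper, "travel": [x, y, z], "rotation": [ax, ay, az]}, ...]. A call has 1 to 12 rows; each row shifts and turns the commanded pose from where the row before left it, along the tool's axes as they then stand; what a row does not reach is not made up. A row lasts 1/12 s, in which the tool goes at most 41.7 mm and 7.16 degrees, less where a joint would pass 70% of its speed; a pose out of reach is approached as far as the arm can. A call is refused whole if a number of a shift passes 41.7 or a number of a turn 7.16, either way. A call with a gripper value outside its range is refused whole. The fingers move at their own pace and stop on an object; "newtons" is the grip in N (left out, the last holds). Time passes only in rows, so rows that do not move let the fingers close. It gives the time, the measured TCP pose, the force and the opening at its end, in the units of the state.
- manip.sense(): the state, without advancing time (a new reading comes with each control period).
- manip.snapshot(name): name is "scene" or "top" or "wrist"; returns the picture (384x512x3 uint8, red, green, blue); there is no depth.
- manip.calibration(name): a dict with "fx", "fy", "cx", "cy" (pixels), "cam_to_world" (4x4, takes a point from camera to world coordinates). Camera axes: x right, y down, z forward; pixel columns grow to the right and rows downward; lengths in m; the calibration is good to about 2 mm. A picture is of the moment at which its call begins: read the wrist's pose just before it. calibration takes no time and is no camera call; for the wrist camera it gives the pose at the moment of the call.
- manip.sign_off(): hands the job in, once; it reports no verdict.
The state is a dict: "t": time; "q": joint angles; "qd": joint speeds; "tau": joint torques, N m; "tcp_pos": TCP position; "tool_rot": TCP orientation; "force": force on the tool from outside, world axes, zero at the start; "ft_torque": the same for the moment, N m; "finger_gap": opening from 0.0 (shut) to 1.0 (fully open).
Only numpy, scipy, OpenCV 4.12 (cv2) and the standard library are available. Lean on these libraries where they do the work, as an engineer would, in place of code of your own. Each camera call takes 0.05 s, during which the arm holds its last target. There are 200 camera calls.

### The job

Set the relay module (the solid potted block) flat on the bed of the small quick vice (flat metal bed, two low grey block jaws; not the larger screw vice with the knob), roughly central between its open jaws, with its two long sides facing the jaws. Then push the sliding jaw in from behind, gently, until you feel it come to a firm stop with the module pressed snugly against the fixed jaw, and leave it closed like that.

Things in the scene. Friction and masses are not known exactly. Their poses are not given: they have to be found in the camera images.
- module_center (a point): Centre of the relay module, a loose solid potted block of about 0.08 kg, 32 mm (its x) by 48 mm (its y, the long way) by 26 mm high (its z, up; three low studs on top rise to 30 mm). The point lies half-way up the block, 13 mm over its underside. At the start it lies flat on the bench, near a finned square heat sink and a lidded jar which are not needed.
- vice: The quick vice, fixed to the bench (not the larger dark vice with a knob): metal bed 90 mm (x) by 190 mm (y), 12 mm thick; two grey jaws 66 mm wide (x), tops 42 mm over the bench, with rubber faces. Origin: centre of the bed's underside, z up. Fixed jaw at the +y end, its face at y = +70 mm; the sliding jaw faces it and closes toward +y. The bed is clear beside, between and behind the jaws.
- jaw (a joint): Sliding jaw: gap between the two jaw faces in m, 0 (touching) to 0.075 (fully open); starts at 0.062 to 0.075. It slides along the vice's y against about 1 N of friction (the module adds about 1 N once it is pushed along) and stays where it is left. It stops when the module is squeezed between both jaws; a push of about 10 N is firm and gentle, over 40 N is rough.
- jaw_back (a point): Point to push on: the middle of the sliding jaw's back face, the face looking to the vice's -y, 40 mm over the bench; it moves with the jaw. The jaw is 24 mm thick, so this point lies 24 mm behind its face. The back face is plain, from the bed up: 66 mm wide to 42 mm over the bench, and a thumb tab 34 mm wide goes on flush up to 58 mm. Axes as the vice's.
There are look-alikes about, which are no part of the job. What is shaped like the part that bears module_center but orange is not meant.

How it is judged:
By the outcome, as a careful person would: the job done as asked, in the order asked, and still so for the second after the job is handed in, with the robot touching nothing.
It also fails if it takes over 51 s, if anything falls off the work surface, if the arm or the gripper's body presses on something with over 40 N, if the wrist force passes 120 N, or if a joint passes its speed limit or range.

## Working session

There is one attempt and no reset: what is moved stays moved. The work goes in short steps, Python scripts to look and compute and a tool call to move; the robot and the scene stay as the last step left them, time stands still between calls to the robot, and variables do not carry over. Pictures are saved under pics/ and viewed, about 8 in all and at most 12, crops included, and the job is handed in when it is done.

Besides the shell and the picture viewer there is one more tool, called after "Call:" as name(argument=value, ...), one argument or row to a line, values as JSON. send_rows: Moves the arm, as the interface text tells. Its arguments: {"type":"object","properties":{"motion":{"type":"array","items":{"type":"object","properties":{"gripper":{"type":"number"},"travel":{"type":"array","items":{"type":"number"}},"rotation":{"type":"array","items":{"type":"number"}}}}},"newtons":{"type":"number"}},"required":["motion"]}

```bash
mkdir -p pics; python3 - <<'E'
from station import manip
import cv2,numpy as np
s=manip.sense();print(s['t'],s['tcp_pos'],s['tool_rot'],s['finger_gap'])
for n in("scene","top"):
    im=manip.snapshot(n);cv2.imwrite(f"pics/{n}0.png",im[:,:,::-1])
    c=manip.calibration(n);print(n,c['fx'],c['cx'],c['cy'],np.round(c['cam_to_world'],4).tolist())
E
```

```text
0.0 [0.14386723 0.60748823 0.23034529] [ 1.16126781e-01  9.93233819e-01 -1.02698034e-03 -3.10670829e-04] 1.0009141847214744
scene 410.8741514702606 253.45786848539086 191.97090736211933 [[0.5504, -0.5412, 0.6357, -0.1465], [-0.8349, -0.3535, 0.4219, -0.1886], [-0.0037, -0.763, -0.6464, 0.7476], [0.0, 0.0, 0.0, 1.0]]
top 416.4908559585749 257.5289893433239 189.15173187287914 [[-0.0036, -0.9844, 0.176, 0.3296], [-0.9994, 0.0097, 0.0336, 0.2509], [-0.0348, -0.1758, -0.9838, 1.0333], [0.0, 0.0, 0.0, 1.0]]
```

View pics/scene0.png

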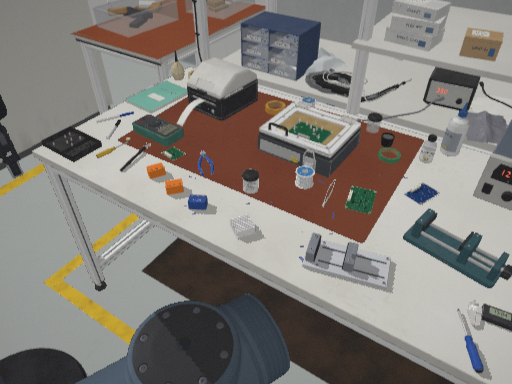

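View pics/top0.png

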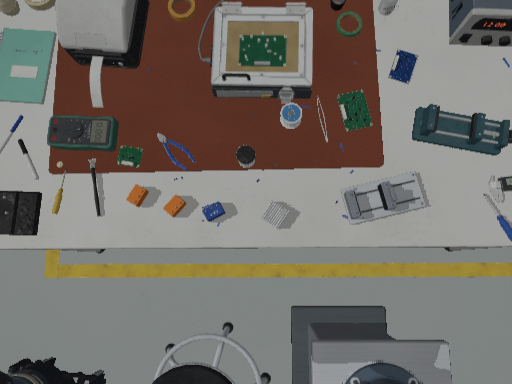

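The candidates in the top view are a blue block at (213,211) and orange look-alikes at (137,195) and (175,205). The blue one fits. The quick vice is the light grey one at (384,198), and the dark green screw vice at (460,130) is not meant. I'll enlarge to confirm.

```bash
cat > h.py <<'E'
import cv2,numpy as np
from station import manip
def ray(n,uv,z,c=None):
    c=c or manip.calibration(n);M=np.array(c['cam_to_world'])
    d=M[:3,:3]@[(uv[0]-c['cx'])/c['fx'],(uv[1]-c['cy'])/c['fy'],1]
    return M[:3,3]+d*(z-M[2,3])/d[2]
def proj(n,p,c=None):
    c=c or manip.calibration(n);M=np.array(c['cam_to_world'])
    q=M[:3,:3].T@(np.array(p)-M[:3,3]);return np.array([c['fx']*q[0]/q[2]+c['cx'],c['fy']*q[1]/q[2]+c['cy']])
E
python3 - <<'E'
from h import *
t=cv2.imread('pics/top0.png');s=cv2.imread('pics/scene0.png')
f=lambda im,x,y,w,h,k:cv2.resize(im[y:y+h,x:x+w],None,fx=k,fy=k,interpolation=cv2.INTER_CUBIC)
a=f(t,335,165,100,65,4);b=f(t,190,190,50,65,4);c=f(s,290,225,110,70,4);d=f(s,175,180,50,70,4)
r1=np.hstack([a,b]);r2=np.hstack([c,d]);W=max(r1.shape[1],r2.shape[1])
pad=lambda r:cv2.copyMakeBorder(r,0,0,0,W-r.shape[1],0)
cv2.imwrite('pics/crop1.png',np.vstack([pad(r1),pad(r2)]))
for n,im in(('top',t),('scene',s)):
    h=cv2.cvtColor(im,cv2.COLOR_BGR2HSV);m=cv2.inRange(h,(105,120,40),(130,255,255))
    k,l,st,ce=cv2.connectedComponentsWithStats(m)
    for i in range(1,k):
        if st[i,4]>80:print(n,st[i],ce[i],ray(n,ce[i],.02).round(3))
E
```

```text
top [390  51  27  32 479] [403.79123173  66.43215031] [ 0.828 -0.093  0.02 ]
top [167 139  28  23  90] [181.71111111 148.68888889] [0.617 0.477 0.02 ]
top [163 142  24  28  93] [172.66666667 156.51612903] [0.597 0.5   0.02 ]
top [203 202  22  19 211] [213.2464455  211.07109005] [0.457 0.395 0.02 ]
top [497 216  15  25 142] [505.36619718 226.55633803] [ 0.414 -0.305  0.02 ]
scene [407 184  30  19 270] [421.77407407 193.59259259] [ 0.814 -0.101  0.02 ]
scene [188 195  19  15 217] [197.03686636 202.30414747] [0.451 0.389 0.02 ]
scene [465 336  18  35 290] [473.1137931  353.64482759] [ 0.403 -0.314  0.02 ]
```

View pics/crop1.png

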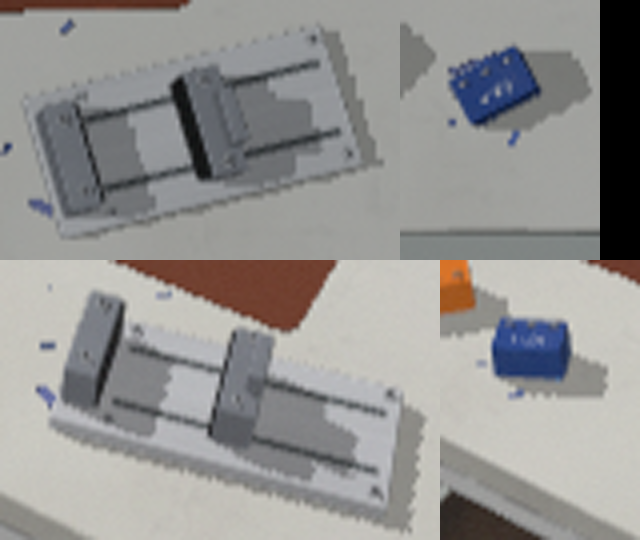

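The crop confirms it. The blue block with three studs is the module, with its long axis about 115° in world. The quick vice has its fixed jaw at image left (world +y), and its y axis points about 105°. I'll move above the module for a wrist view.

Call:
send_rows(
  motion=[
    {"gripper": 85, "travel": [-33, -13, 0]},
    {"travel": [-33, -13, 0], "gripper": 85},
    {"travel": [-33, -13, 0], "gripper": 85},
    {"travel": [-33, -13, 0], "gripper": 85},
    {"travel": [-33, -13, 0], "gripper": 85},
    {"travel": [-33, -13, 0], "gripper": 85},
    {"travel": [-33, -13, 0], "gripper": 85},
    {"travel": [-33, -13, 0], "gripper": 85},
    {"travel": [-33, -13, 0], "gripper": 85},
    {"travel": [-33, -13, 0], "gripper": 85},
    {"travel": [0, 0, 0], "gripper": 85},
    {"travel": [0, 0, 0], "gripper": 85},
  ],
)

```text
validation failed for argument at $.mo...
```

```bash
python3 - <<'E'
from h import *
s=manip.sense();c=manip.calibration('wrist');im=manip.snapshot('wrist')[:,:,::-1].copy();cv2.imwrite('pics/w1.png',im)
import json;json.dump({k:np.array(v).tolist() for k,v in c.items()},open('w1.json','w'))
print(s['t'],s['tcp_pos'],s['tool_rot'],np.round(c['cam_to_world'],3).tolist())
h=cv2.cvtColor(im,cv2.COLOR_BGR2HSV);m=cv2.inRange(h,(105,120,40),(130,255,255))
k,l,st,ce=cv2.connectedComponentsWithStats(m)
for i in range(1,k):
    if st[i,4]>200:print(st[i],ce[i],ray('wrist',ce[i],.02,c).round(4))
E
```

```text
0.1 [0.14389439 0.60752591 0.23042331] [ 1.16126189e-01  9.93233963e-01 -9.63314078e-04 -2.74908542e-04] [[0.231, 0.921, 0.315, 0.063], [0.973, -0.217, -0.076, 0.628], [-0.002, 0.324, -0.946, 0.372], [0.0, 0.0, 0.0, 1.0]]
```

View pics/w1.png

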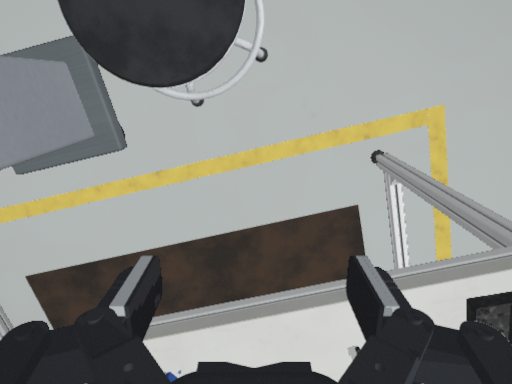

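The move was refused because every row needs all three fields. The picture (4th viewed) shows the floor and bench edge, with the fingers at the bottom and the camera offset toward tool +x. I'll resend with full rows.

Call:
send_rows(
  motion=[
    {"gripper": 85, "travel": [-35, -13, 0], "rotation": [0, 0, 0]},
    {"gripper": 85, "travel": [-35, -13, 0], "rotation": [0, 0, 0]},
    {"gripper": 85, "travel": [-35, -13, 0], "rotation": [0, 0, 0]},
    {"gripper": 85, "travel": [-35, -13, 0], "rotation": [0, 0, 0]},
    {"gripper": 85, "travel": [-35, -13, 0], "rotation": [0, 0, 0]},
    {"gripper": 85, "travel": [-35, -13, 0], "rotation": [0, 0, 0]},
    {"gripper": 85, "travel": [-35, -13, 0], "rotation": [0, 0, 0]},
    {"gripper": 85, "travel": [-35, -13, 0], "rotation": [0, 0, 0]},
    {"gripper": 85, "travel": [-35, -13, 0], "rotation": [0, 0, 0]},
    {"gripper": 85, "travel": [-35, -13, 0], "rotation": [0, 0, 0]},
    {"gripper": 85, "travel": [-35, -13, 0], "rotation": [0, 0, 0]},
    {"gripper": 85, "travel": [0, 0, 0], "rotation": [0, 0, 0]},
  ],
)

```text
t: 1.15
tcp_pos: [0.4923, 0.3762, 0.2311]
tool_rot: [0.119, 0.993, -0.0, 0.002]
force: [-0.5, 0.9, -1.0]
finger_gap: 0.994
```

```bash
cat >> h.py <<'E'
def shot(f):
    s=manip.sense();c=manip.calibration('wrist');im=manip.snapshot('wrist')[:,:,::-1].copy();cv2.imwrite(f,im)
    return s,c,im
def yaw(s):
    from scipy.spatial.transform import Rotation as R
    m=R.from_quat(s['tool_rot']).as_matrix();return m,np.degrees(np.arctan2(m[1,1],m[0,1]))
E
python3 - <<'E'
from h import *
s,c,im=shot('pics/w2.png')
import json;json.dump({k:np.array(v).tolist() for k,v in c.items()},open('w2.json','w'))
print(s['t'],s['tcp_pos'],yaw(s)[1],s['force'])
h=cv2.cvtColor(im,cv2.COLOR_BGR2HSV);m=cv2.inRange(h,(105,120,40),(130,255,255))
k,l,st,ce=cv2.connectedComponentsWithStats(m)
for i in range(1,k):
    if st[i,4]>200:print(st[i],ce[i],ray('wrist',ce[i],.02,c).round(4))
E
```

```text
1.15 [0.49233154 0.37621988 0.23112888] 76.30609737318052 [-0.45959458  0.92020475 -0.95599497]
[ 240   99   49   49 1088] [263.48897059 122.60294118] [0.4577 0.396  0.02  ]
[341 195  60  45 400] [372.4725 213.785 ] [0.5909 0.4964 0.02  ]
[327 215  68  32 428] [359.36682243 234.37383178] [0.614  0.4779 0.02  ]
```

View pics/w2.png

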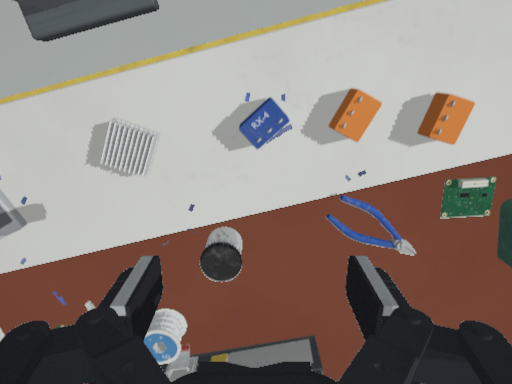

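The wrist view shows the blue module "RX-4" at (264,123), the orange look-alikes at (355,115) and (446,118), and the heat sink at (130,147). I'll measure the module's rectangle next. Its surrounding area is clear, since the blue specks are only litter.

```bash
python3 - <<'E'
from h import *
import json;c=json.load(open('w2.json'));im=cv2.imread('pics/w2.png')
b=im[:,:,0].astype(int)-im[:,:,2];m=(b>45).astype(np.uint8)*255
m=cv2.morphologyEx(m,cv2.MORPH_CLOSE,np.ones((5,5)));m=cv2.morphologyEx(m,cv2.MORPH_OPEN,np.ones((7,7)))
cs,_=cv2.findContours(m,0,2)
for q in cs:
    if cv2.contourArea(q)>500 and cv2.pointPolygonTest(q,(264,123),False)>0:
        r=cv2.minAreaRect(q);print(r)
        P=np.array([ray('wrist',u,.024,c)[:2] for u in cv2.boxPoints(r)]);print(P.round(4).tolist(),P.mean(0))
        for i in range(4):
            d=P[(i+1)%4]-P[i];print(np.linalg.norm(d).round(4),np.degrees(np.arctan2(d[1],d[0]))%180)
cr=cv2.resize(im[80:170,210:320],None,fx=6,fy=6,interpolation=cv2.INTER_CUBIC);cv2.imwrite('pics/c2.png',cr)
E
```

```text
((265.1282958984375, 125.07524108886719), (36.02960968017578, 44.11981201171875), 48.8140754699707)
[[0.454, 0.3676], [0.4334, 0.4083], [0.4662, 0.4266], [0.4883, 0.3853]] [0.46047949 0.39696394]
0.0456 116.79861001216224
0.0376 29.107786193972984
0.0468 118.16989631563399
0.0387 27.224953412096454
```

View pics/c2.png

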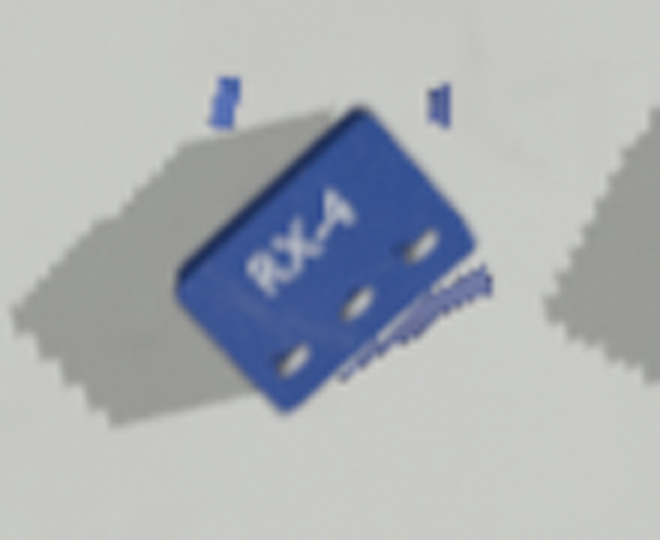

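The enlarged crop shows the top-face corners at about (190,290), (367,120), (473,238) and (288,408), plus a shadow fringe that had inflated the mask. I'll use these corners.

```bash
python3 - <<'E'
from h import *
import json;c=json.load(open('w2.json'))
P=np.array([ray('wrist',(u/6+210-.42,v/6+80-.42),.026,c)[:2] for u,v in[(190,290),(367,120),(473,238),(288,408)]]);print(P.round(4).tolist(),P.mean(0))
for i in range(4):
    d=P[(i+1)%4]-P[i];print(np.linalg.norm(d).round(4),np.degrees(np.arctan2(d[1],d[0]))%180)
s=manip.sense();m,y=yaw(s)
t=np.array([*P.mean(0),.15]);print(y,m.T@(t-s['tcp_pos'])*1e3)
E
```

```text
[[0.4567, 0.372], [0.436, 0.4086], [0.4597, 0.4222], [0.4812, 0.3838]] [0.45841287 0.3966401 ]
0.0421 119.58627293709493
0.0273 29.80220106802896
0.044 119.33603988058363
0.0272 25.825877750090598
76.35324197982467 [34.27171759 10.98909958 80.87944754]
```

Call:
send_rows(
  motion=[
    {"gripper": 85, "travel": [17, 5.5, 20], "rotation": [0, 0, 0]},
    {"gripper": 85, "travel": [17, 5.5, 20], "rotation": [0, 0, 0]},
    {"gripper": 85, "travel": [0, 0, 20], "rotation": [0, 0, -7.1]},
    {"gripper": 85, "travel": [0, 0, 20], "rotation": [0, 0, -7.1]},
    {"gripper": 85, "travel": [0, 0, 20], "rotation": [0, 0, -7.1]},
    {"gripper": 85, "travel": [0, 0, 20], "rotation": [0, 0, -7.1]},
    {"gripper": 85, "travel": [0, 0, 20], "rotation": [0, 0, -7.1]},
    {"gripper": 85, "travel": [0, 0, 0], "rotation": [0, 0, -7.0]},
    {"gripper": 85, "travel": [0, 0, 0], "rotation": [0, 0, 0]},
    {"gripper": 85, "travel": [0, 0, 0], "rotation": [0, 0, 0]},
  ],
)

```text
t: 2.03
tcp_pos: [0.4542, 0.3993, 0.0911]
tool_rot: [-0.251, 0.968, 0.0, -0.0]
force: [-0.1, 0.9, 0.1]
finger_gap: 0.995
```

```bash
python3 - <<'E'
from h import *
s,c,im=shot('pics/w3.png');m,y=yaw(s)
print(s['t'],s['tcp_pos'],y,m[:,2])
print(m.T@(np.array([.4584,.3966,.004])-s['tcp_pos'])*1e3)
b=im[:,:,0].astype(int)-im[:,:,2];k=(b>60).astype(np.uint8);n,l,st,ce=cv2.connectedComponentsWithStats(k)
for i in range(1,n):
    if st[i,4]>800:print(st[i],ray('wrist',ce[i],.026,c))
E
```

```text
2.0333 [0.45423522 0.39933264 0.09113571] 119.04481418979971 [-7.67566604e-04 -1.42790874e-04 -9.99999695e-01]
[-2.37884745 -4.43255112 87.13287983]
[ 212  190   67   41 2239] [0.45835191 0.3951786  0.026     ]
```

View pics/w3.png

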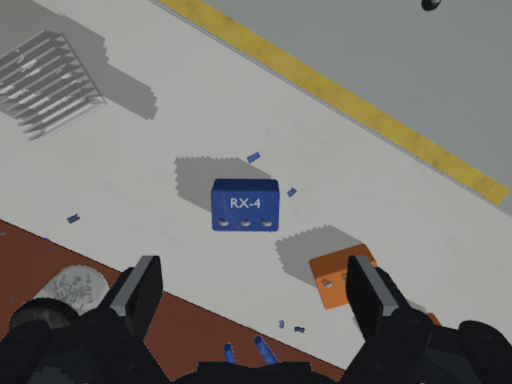

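The tool is aligned with the module at (246,204). The nearest orange block corner (312,262) clears the finger path by about 25 mm. I'll narrow the fingers slightly and descend.

Call:
send_rows(
  motion=[
    {"gripper": 72, "travel": [-2, -5, 15], "rotation": [0, 0, 0]},
    {"gripper": 72, "travel": [0, 0, 15], "rotation": [0, 0, 0]},
    {"gripper": 72, "travel": [0, 0, 15], "rotation": [0, 0, 0]},
    {"gripper": 72, "travel": [0, 0, 15], "rotation": [0, 0, 0]},
    {"gripper": 72, "travel": [0, 0, 10], "rotation": [0, 0, 0]},
    {"gripper": 72, "travel": [0, 0, 10], "rotation": [0, 0, 0]},
    {"gripper": 72, "travel": [0, 0, 5], "rotation": [0, 0, 0]},
    {"gripper": 72, "travel": [0, 0, 3], "rotation": [0, 0, 0]},
    {"gripper": 72, "travel": [0, 0, 0], "rotation": [0, 0, 0]},
    {"gripper": 72, "travel": [0, 0, 0], "rotation": [0, 0, 0]},
  ],
)

```text
t: 2.92
tcp_pos: [0.4597, 0.3955, 0.0037]
tool_rot: [-0.252, 0.968, 0.0, 0.0]
force: [0.6, -0.1, 0.0]
finger_gap: 0.841
```

Call:
send_rows(
  motion=[
    {"gripper": 40, "travel": [0, 0, 0], "rotation": [0, 0, 0]},
    {"gripper": 40, "travel": [0, 0, 0], "rotation": [0, 0, 0]},
    {"gripper": 40, "travel": [0, 0, 0], "rotation": [0, 0, 0]},
    {"gripper": 40, "travel": [0, 0, 0], "rotation": [0, 0, 0]},
    {"gripper": 40, "travel": [0, 0, 0], "rotation": [0, 0, 0]},
    {"gripper": 40, "travel": [0, 0, 0], "rotation": [0, 0, 0]},
    {"gripper": 40, "travel": [0, 0, 0], "rotation": [0, 0, 0]},
    {"gripper": 40, "travel": [0, 0, 0], "rotation": [0, 0, 0]},
  ],
  newtons=30,
)

```text
t: 3.58
tcp_pos: [0.4599, 0.3956, 0.0041]
tool_rot: [-0.252, 0.968, 0.0, 0.001]
force: [0.1, -0.4, 5.6]
finger_gap: 0.554
```

Gripped at 47.3 mm, which matches the 48 mm length. Lifting.

Call:
send_rows(
  motion=[
    {"gripper": 40, "travel": [0, 0, -5], "rotation": [0, 0, 0]},
    {"gripper": 40, "travel": [0, 0, -15], "rotation": [0, 0, 0]},
    {"gripper": 40, "travel": [0, 0, -25], "rotation": [0, 0, 0]},
    {"gripper": 40, "travel": [0, 0, -30], "rotation": [0, 0, 0]},
    {"gripper": 40, "travel": [0, 0, -30], "rotation": [0, 0, 7]},
    {"gripper": 40, "travel": [0, 0, -30], "rotation": [0, 0, 7]},
    {"gripper": 40, "travel": [0, 0, -30], "rotation": [0, 0, 7]},
    {"gripper": 40, "travel": [0, 0, -20], "rotation": [0, 0, 7]},
    {"gripper": 40, "travel": [0, 0, 0], "rotation": [0, 0, 7]},
    {"gripper": 40, "travel": [0, 0, 0], "rotation": [0, 0, 7]},
    {"gripper": 40, "travel": [0, 0, 0], "rotation": [0, 0, 0]},
    {"gripper": 40, "travel": [0, 0, 0], "rotation": [0, 0, 0]},
  ],
)

```text
t: 4.58
tcp_pos: [0.4588, 0.395, 0.1879]
tool_rot: [0.11, 0.994, -0.0, -0.001]
force: [0.6, 0.4, -0.2]
finger_gap: 0.555
```

```bash
python3 - <<'E'
from h import *
s=manip.sense();m,y=yaw(s);print(s['tcp_pos'],y,s['finger_gap'],s['force'],s['q'])
# vice bed corners (bed top) from top crop
P=np.array([ray('top',(u/4+335,v/4+165),.012)[:2] for u,v in[(25,100),(318,25),(358,165),(62,233)]])
print(P.round(3).tolist(),P.mean(0))
for i in range(4):
    d=P[(i+1)%4]-P[i];print(np.linalg.norm(d).round(4),np.degrees(np.arctan2(d[1],d[0]))%180)
print(m.T@(np.array([.46,-.09,.24])-s['tcp_pos'])*1e3)
E
```

```text
[0.45881677 0.39500087 0.18794174] 77.34550397224784 0.5546622023612517 [ 0.5980327   0.37413616 -0.22568644] [ 5.26427345e-01  5.52600063e-01  1.52555429e+00 -4.08751982e-05
  1.06478299e+00 -8.23486073e-01]
[[0.508, 0.079], [0.554, -0.104], [0.466, -0.122], [0.426, 0.059]] [ 0.48831385 -0.0218067 ]
0.1878 103.99573697288045
0.0895 11.640113668008098
0.1855 102.54191782254617
0.0847 13.11057001192894
[-107.35459061 -473.00916008  -51.71689512]
```

Call:
send_rows(
  motion=[
    {"gripper": 40, "travel": [-6, -20, -4], "rotation": [0, 0, 0]},
    {"gripper": 40, "travel": [-12, -38, -4], "rotation": [0, 0, 0]},
    {"gripper": 40, "travel": [-12, -38, -4], "rotation": [0, 0, 0]},
    {"gripper": 40, "travel": [-12, -38, -4], "rotation": [0, 0, 0]},
    {"gripper": 40, "travel": [-12, -38, -4], "rotation": [0, 0, 0]},
    {"gripper": 40, "travel": [-12, -38, -4], "rotation": [0, 0, 0]},
    {"gripper": 40, "travel": [-12, -38, -4], "rotation": [0, 0, 0]},
    {"gripper": 40, "travel": [-12, -38, -4], "rotation": [0, 0, 0]},
    {"gripper": 40, "travel": [-12, -38, -4], "rotation": [0, 0, 0]},
    {"gripper": 40, "travel": [-12, -38, -4], "rotation": [0, 0, 0]},
    {"gripper": 40, "travel": [-12, -38, -4], "rotation": [0, 0, 0]},
    {"gripper": 40, "travel": [-12, -37, -4], "rotation": [0, 0, 0]},
  ],
)

```text
t: 5.58
tcp_pos: [0.4962, -0.0633, 0.236]
tool_rot: [0.11, 0.994, 0.0, -0.001]
force: [0.5, -0.2, -1.3]
finger_gap: 0.555
```

Call:
send_rows(
  motion=[
    {"gripper": 40, "travel": [0, 0, 0], "rotation": [0, 0, 7.1]},
    {"gripper": 40, "travel": [0, 0, 0], "rotation": [0, 0, 7.1]},
    {"gripper": 40, "travel": [0, 0, 0], "rotation": [0, 0, 7.1]},
    {"gripper": 40, "travel": [0, 0, 0], "rotation": [0, 0, 7.1]},
    {"gripper": 40, "travel": [0, 0, 0], "rotation": [0, 0, 7.1]},
    {"gripper": 40, "travel": [0, 0, 0], "rotation": [0, 0, 7.1]},
    {"gripper": 40, "travel": [0, 0, 0], "rotation": [0, 0, 7.1]},
    {"gripper": 40, "travel": [0, 0, 0], "rotation": [0, 0, 7.1]},
    {"gripper": 40, "travel": [0, 0, 0], "rotation": [0, 0, 7.1]},
    {"gripper": 40, "travel": [0, 0, 0], "rotation": [0, 0, 0]},
    {"gripper": 40, "travel": [0, 0, 0], "rotation": [0, 0, 0]},
  ],
)

```text
t: 6.5
tcp_pos: [0.4965, -0.0613, 0.2358]
tool_rot: [0.619, 0.786, -0.0, -0.001]
force: [1.0, 0.2, -0.9]
finger_gap: 0.553
```

```bash
python3 - <<'E'
from h import *
s,c,im=shot('pics/w4.png');m,y=yaw(s)
import json;json.dump({k:np.array(v).tolist() for k,v in c.items()},open('w4.json','w'))
print(s['t'],s['tcp_pos'],y,s['finger_gap'])
cv2.imwrite('pics/w4b.png',cv2.resize(im,(800,600),interpolation=cv2.INTER_CUBIC))
E
```

```text
6.5 [ 0.49651627 -0.06131144  0.23584558] 13.541984792652725 0.5528809058783956
```

View pics/w4b.png

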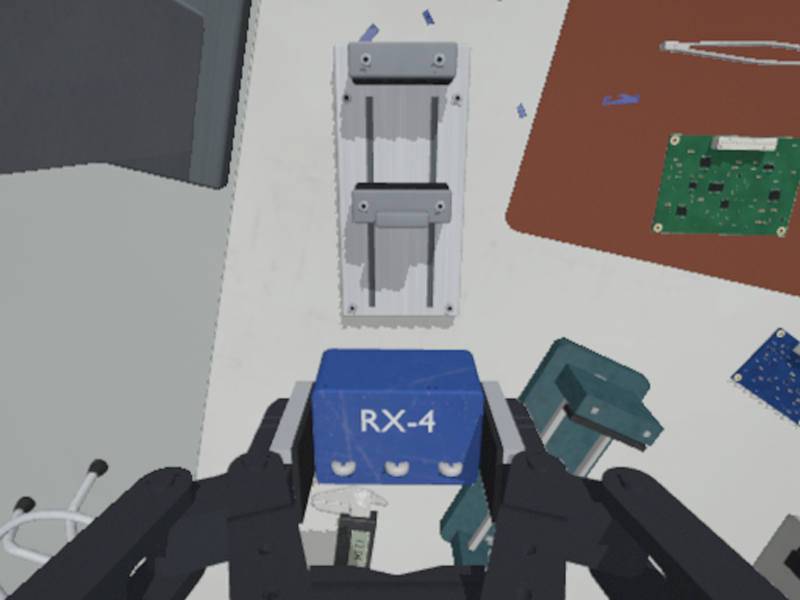

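The vice is clearly seen. The fixed-jaw top front edge runs (350,79)–(456,79), the sliding-jaw top front edge runs (357,190)–(450,190), and the bed's lower corners are at (343,316) and (458,314). The module is held squarely between the fingers.

```bash
python3 - <<'E'
from h import *
import json;c=json.load(open('w4.json'));k=512/800
W=lambda u,v,z:ray('wrist',(u*k-.2,v*k-.2),z,c)
s=manip.sense();m,y=yaw(s)
F=[W(349,79,.042),W(456,79,.042)];S=[W(357,190,.042),W(450,190,.042)];B=[W(343,316,.012),W(458,314,.012),W(470,45,.012),W(335,45,.012)]
ang=lambda p,q:np.degrees(np.arctan2(*(q-p)[1::-1]))
for n,(p,q) in(('F',F),('S',S),('Bb',B[:2]),('Bt',B[:1:-1]),('left',(B[0],B[3])),('right',(B[1],B[2]))):print(n,np.linalg.norm(q-p).round(4),ang(p,q).round(1),((p+q)/2).round(4))
f=sum(F)/2;g=sum(S)/2;print('gap',np.linalg.norm(f-g),ang(g,f),'bedc',(sum(B)/4).round(4))
t=(f+g)/2;t[2]=s['tcp_pos'][2];print(t,(m.T@(t-s['tcp_pos'])*1e3).round(1))
print('module corners', [W(u,v,.2358+.022).round(4).tolist() for u,v in[(313,390),(482,390),(482,482),(315,483)]])
p=.2358
P=np.array([(m.T@(W(u,v,p+.022)-s['tcp_pos'])*1e3).round(1) for u,v in[(313,390),(482,390),(482,482),(315,483)]]);print(P)
E
```

```text
F 0.065 13.5 [0.4747 0.0467 0.042 ]
S 0.0604 13.6 [ 0.4911 -0.0177  0.042 ]
Bb 0.0883 14.6 [ 0.5126 -0.1134  0.012 ]
Bt 0.0876 13.5 [0.4696 0.0687 0.012 ]
left 0.188 103.2 [ 0.4484 -0.0331  0.012 ]
right 0.1863 103.4 [ 0.5337 -0.0116  0.012 ]
gap 0.06638847231729655 104.31918136256631 bedc [ 0.4911 -0.0223  0.012 ]
[0.48291069 0.01449501 0.23594893] [76.9  4.4  0. ]
module corners [[0.4718, -0.0495, 0.2578], [0.5154, -0.039, 0.2578], [0.5238, -0.0672, 0.2578], [0.4778, -0.0787, 0.2578]]
[[ 17.3 -21.4 -21.8]
 [ 17.4  23.5 -21.9]
 [-12.   25.1 -21.9]
 [-12.5 -22.4 -21.8]]
```

Gap is 66 mm, the vice axis is about 13.5°/103.5°, and the bed centre agrees with the fixed-jaw face position to about 1 mm. In the tool frame the module's centre sits at about +2.5 in x and +1 in y. I'll go above the gap.

Call:
send_rows(
  motion=[
    {"gripper": 40, "travel": [25, 1.5, 10], "rotation": [0, 0, 0]},
    {"gripper": 40, "travel": [25, 1, 20], "rotation": [0, 0, 0]},
    {"gripper": 40, "travel": [24, 1, 30], "rotation": [0, 0, 0]},
    {"gripper": 40, "travel": [0, 0, 30], "rotation": [0, 0, 0]},
    {"gripper": 40, "travel": [0, 0, 30], "rotation": [0, 0, 0]},
    {"gripper": 40, "travel": [0, 0, 20], "rotation": [0, 0, 0]},
    {"gripper": 40, "travel": [0, 0, 10], "rotation": [0, 0, 0]},
    {"gripper": 40, "travel": [0, 0, 0], "rotation": [0, 0, 0]},
    {"gripper": 40, "travel": [0, 0, 0], "rotation": [0, 0, 0]},
  ],
)

```text
t: 7.3
tcp_pos: [0.4831, 0.0114, 0.0859]
tool_rot: [0.62, 0.785, -0.0, -0.001]
force: [0.4, -0.3, -0.2]
finger_gap: 0.552
```

```bash
python3 - <<'E'
from h import *
s,c,im=shot('pics/w5.png');m,y=yaw(s)
print(s['t'],s['tcp_pos'],y,s['finger_gap'])
print(m.T@(np.array([.4829,.0142,.0165])-s['tcp_pos'])*1e3-[2.5,1,0])
E
```

```text
7.3 [0.4831239  0.01144157 0.08585446] 13.377180110909972 0.5516679053630094
[ 0.19321121 -0.49097216 69.35551411]
```

View pics/w5.png

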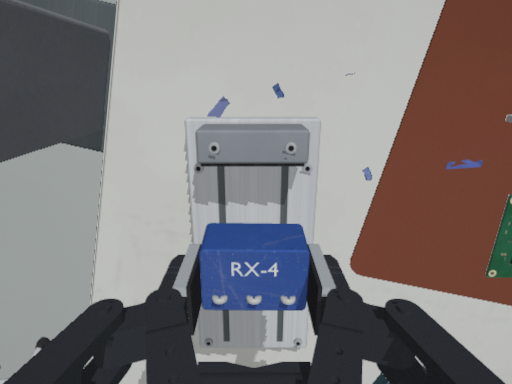

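The module is over the bed, centred laterally to within about 1 mm and parallel to the fixed jaw (197–308 px). I'll lower it.

Call:
send_rows(
  motion=[
    {"gripper": 40, "travel": [0, 0, 12], "rotation": [0, 0, 0]},
    {"gripper": 40, "travel": [0, 0, 15], "rotation": [0, 0, 0]},
    {"gripper": 40, "travel": [0, 0, 15], "rotation": [0, 0, 0]},
    {"gripper": 40, "travel": [0, 0, 10], "rotation": [0, 0, 0]},
    {"gripper": 40, "travel": [0, 0, 6], "rotation": [0, 0, 0]},
    {"gripper": 40, "travel": [0, 0, 5], "rotation": [0, 0, 0]},
    {"gripper": 40, "travel": [0, 0, 3], "rotation": [0, 0, 0]},
    {"gripper": 40, "travel": [0, 0, 1], "rotation": [0, 0, 0]},
    {"gripper": 40, "travel": [0, 0, 0], "rotation": [0, 0, 0]},
    {"gripper": 40, "travel": [0, 0, 0], "rotation": [0, 0, 0]},
  ],
)

```text
t: 8.18
tcp_pos: [0.4836, 0.0114, 0.0197]
tool_rot: [0.621, 0.784, 0.0, 0.0]
force: [0.1, 0.8, -0.2]
finger_gap: 0.555
```

Call:
send_rows(
  motion=[
    {"gripper": 40, "travel": [0, 0, 1], "rotation": [0, 0, 0]},
    {"gripper": 40, "travel": [0, 0, 1], "rotation": [0, 0, 0]},
    {"gripper": 40, "travel": [0, 0, 1], "rotation": [0, 0, 0]},
    {"gripper": 40, "travel": [0, 0, 0], "rotation": [0, 0, 0]},
    {"gripper": 40, "travel": [0, 0, 0], "rotation": [0, 0, 0]},
  ],
)

```text
t: 8.6
tcp_pos: [0.4833, 0.0114, 0.0163]
tool_rot: [0.621, 0.784, -0.0, -0.0]
force: [-0.3, 0.1, -0.5]
finger_gap: 0.552
```

Call:
send_rows(
  motion=[
    {"gripper": 40, "travel": [0, 0, 0.5], "rotation": [0, 0, 0]},
    {"gripper": 40, "travel": [0, 0, 0.5], "rotation": [0, 0, 0]},
    {"gripper": 40, "travel": [0, 0, 0], "rotation": [0, 0, 0]},
    {"gripper": 40, "travel": [0, 0, 0], "rotation": [0, 0, 0]},
  ],
)

```text
t: 8.93
tcp_pos: [0.4833, 0.0114, 0.0161]
tool_rot: [0.621, 0.784, 0.0, 0.0]
force: [-0.7, 0.5, 6.4]
finger_gap: 0.558
```

The module touches the bed with 6 N. I'll release and rise.

Call:
send_rows(
  motion=[
    {"gripper": 52, "travel": [0, 0, 0], "rotation": [0, 0, 0]},
    {"gripper": 60, "travel": [0, 0, 0], "rotation": [0, 0, 0]},
    {"gripper": 70, "travel": [0, 0, 0], "rotation": [0, 0, 0]},
    {"gripper": 70, "travel": [0, 0, 0], "rotation": [0, 0, 0]},
    {"gripper": 70, "travel": [0, 0, -5], "rotation": [0, 0, 0]},
    {"gripper": 70, "travel": [0, 0, -15], "rotation": [0, 0, 0]},
    {"gripper": 70, "travel": [0, 0, -25], "rotation": [0, 0, 0]},
    {"gripper": 70, "travel": [0, 0, -30], "rotation": [0, 0, 0]},
    {"gripper": 70, "travel": [0, 0, -30], "rotation": [0, 0, 0]},
    {"gripper": 70, "travel": [0, 0, -20], "rotation": [0, 0, 0]},
    {"gripper": 0, "travel": [0, 0, 0], "rotation": [0, 0, 0]},
    {"gripper": 0, "travel": [0, 0, 0], "rotation": [0, 0, 0]},
  ],
)

```text
t: 9.93
tcp_pos: [0.4839, 0.0113, 0.1415]
tool_rot: [0.621, 0.784, 0.001, 0.001]
force: [0.0, 0.3, -0.1]
finger_gap: 0.552
```

Call:
send_rows(
  motion=[
    {"gripper": 0, "travel": [-30, 0, 0], "rotation": [0, 0, 0]},
    {"gripper": 0, "travel": [-30, 0, 0], "rotation": [0, 0, 0]},
    {"gripper": 0, "travel": [-30, 0, 0], "rotation": [0, 0, 0]},
    {"gripper": 0, "travel": [-20, 0, 0], "rotation": [0, 0, 0]},
    {"gripper": 0, "travel": [0, 0, 0], "rotation": [0, 0, 0]},
    {"gripper": 0, "travel": [0, 0, 0], "rotation": [0, 0, 0]},
  ],
)

```text
t: 10.43
tcp_pos: [0.5076, -0.0962, 0.1387]
tool_rot: [0.622, 0.783, -0.0, -0.002]
force: [-0.7, -0.1, 0.2]
finger_gap: 0.006
```

```bash
python3 - <<'E'
from h import *
s,c,im=shot('pics/w6.png');m,y=yaw(s)
print(s['t'],s['tcp_pos'],y,s['finger_gap'],s['force'])
import json;json.dump({k:np.array(v).tolist() for k,v in c.items()},open('w6.json','w'))
cv2.imwrite('pics/w6b.png',cv2.resize(im,(800,600),interpolation=cv2.INTER_CUBIC))
E
```

```text
10.4333 [ 0.50760887 -0.09618959  0.13870658] 13.121695961469586 0.005807513722398768 [-0.69819492 -0.10412925  0.22930576]
```

View pics/w6b.png

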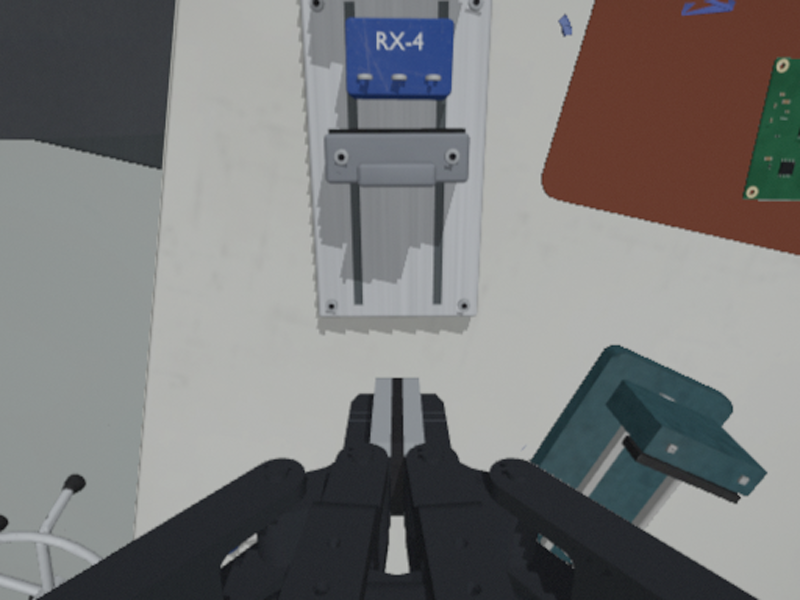

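The picture shows the module flat between the jaws and clear of both, with the jaw still open. The closed fingertips are in line with the thumb tab at (397,170). I'll descend behind the jaw.

Call:
send_rows(
  motion=[
    {"gripper": 0, "travel": [0, 1, 10], "rotation": [0, 0, -0.3]},
    {"gripper": 0, "travel": [0, 0, 20], "rotation": [0, 0, 0]},
    {"gripper": 0, "travel": [0, 0, 25], "rotation": [0, 0, 0]},
    {"gripper": 0, "travel": [0, 0, 25], "rotation": [0, 0, 0]},
    {"gripper": 0, "travel": [0, 0, 15], "rotation": [0, 0, 0]},
    {"gripper": 0, "travel": [0, 0, 10], "rotation": [0, 0, 0]},
    {"gripper": 0, "travel": [12, 0, 0], "rotation": [0, 0, 0]},
    {"gripper": 0, "travel": [12, 0, 0], "rotation": [0, 0, 0]},
    {"gripper": 0, "travel": [8, 0, 0], "rotation": [0, 0, 0]},
    {"gripper": 0, "travel": [0, 0, 0], "rotation": [0, 0, 0]},
    {"gripper": 0, "travel": [0, 0, 0], "rotation": [0, 0, 0]},
  ],
)

```text
t: 11.4
tcp_pos: [0.5023, -0.0633, 0.0363]
tool_rot: [0.618, 0.786, 0.0, 0.001]
force: [-0.1, -0.3, -0.2]
finger_gap: -0.002
```

```bash
cat > st.py <<'E'
from h import *
s=manip.sense();m,y=yaw(s)
r=m.T@(np.array([.4966,-.0411,.04])-s['tcp_pos'])*1e3
print(s['t'],s['tcp_pos'].round(4),'yaw',y.round(2),'start jaw_back in tool mm',r.round(1),'F tool',(m.T@s['force']).round(1),s['ft_torque'].round(2))
E
python3 st.py
```

```text
11.4 [ 0.5023 -0.0633  0.0363] yaw 13.68 start jaw_back in tool mm [22.9 -0.2 -3.7] F tool [-0.2 -0.1  0.2] [0.02 0.03 0.01]
```

Call:
send_rows(
  motion=[
    {"gripper": 0, "travel": [3, 0, 0], "rotation": [0, 0, 0]},
    {"gripper": 0, "travel": [3, 0, 0], "rotation": [0, 0, 0]},
    {"gripper": 0, "travel": [3, 0, 0], "rotation": [0, 0, 0]},
    {"gripper": 0, "travel": [2, 0, 0], "rotation": [0, 0, 0]},
    {"gripper": 0, "travel": [2, 0, 0], "rotation": [0, 0, 0]},
    {"gripper": 0, "travel": [2, 0, 0], "rotation": [0, 0, 0]},
    {"gripper": 0, "travel": [2, 0, 0], "rotation": [0, 0, 0]},
    {"gripper": 0, "travel": [2, 0, 0], "rotation": [0, 0, 0]},
    {"gripper": 0, "travel": [2, 0, 0], "rotation": [0, 0, 0]},
    {"gripper": 0, "travel": [2, 0, 0], "rotation": [0, 0, 0]},
  ],
)

```text
t: 12.23
tcp_pos: [0.4966, -0.0419, 0.0353]
tool_rot: [0.619, 0.786, -0.0, 0.0]
force: [0.6, -1.2, 0.5]
finger_gap: 0.002
```

```bash
python3 st.py
```

```text
12.2333 [ 0.4966 -0.0419  0.0353] yaw 13.56 start jaw_back in tool mm [ 0.8  0.2 -4.7] F tool [-1.4  0.3 -0.5] [-0.2   0.01  0.08]
```

Call:
send_rows(
  motion=[
    {"gripper": 0, "travel": [2, 0, 0], "rotation": [0, 0, 0]},
    {"gripper": 0, "travel": [2, 0, 0], "rotation": [0, 0, 0]},
    {"gripper": 0, "travel": [2, 0, 0], "rotation": [0, 0, 0]},
    {"gripper": 0, "travel": [2, 0, 0], "rotation": [0, 0, 0]},
    {"gripper": 0, "travel": [2, 0, 0], "rotation": [0, 0, 0]},
    {"gripper": 0, "travel": [2, 0, 0], "rotation": [0, 0, 0]},
  ],
)

```text
t: 12.73
tcp_pos: [0.4938, -0.0302, 0.0353]
tool_rot: [0.619, 0.786, 0.0, 0.0]
force: [0.0, -2.9, 0.6]
finger_gap: 0.002
```

```bash
python3 st.py
```

```text
12.7333 [ 0.4938 -0.0302  0.0353] yaw 13.56 start jaw_back in tool mm [-11.3   0.1  -4.7] F tool [-2.8 -0.7 -0.6] [-0.3  -0.03 -0.03]
```

The jaw is sliding against a light 1–3 N. I'll go on slower.

Call:
send_rows(
  motion=[
    {"gripper": 0, "travel": [1, 0, 0], "rotation": [0, 0, 0]},
    {"gripper": 0, "travel": [1, 0, 0], "rotation": [0, 0, 0]},
    {"gripper": 0, "travel": [1, 0, 0], "rotation": [0, 0, 0]},
    {"gripper": 0, "travel": [1, 0, 0], "rotation": [0, 0, 0]},
    {"gripper": 0, "travel": [1, 0, 0], "rotation": [0, 0, 0]},
    {"gripper": 0, "travel": [1, 0, 0], "rotation": [0, 0, 0]},
    {"gripper": 0, "travel": [1, 0, 0], "rotation": [0, 0, 0]},
  ],
)

```text
t: 13.32
tcp_pos: [0.4922, -0.0234, 0.0353]
tool_rot: [0.619, 0.786, 0.0, 0.0]
force: [0.3, -1.4, 0.2]
finger_gap: -0.003
```

```bash
python3 st.py
```

```text
13.3167 [ 0.4922 -0.0234  0.0353] yaw 13.56 start jaw_back in tool mm [-18.2   0.1  -4.7] F tool [-1.5 -0.  -0.2] [-0.25 -0.06  0.05]
```

Call:
send_rows(
  motion=[
    {"gripper": 0, "travel": [1, 0, 0], "rotation": [0, 0, 0]},
    {"gripper": 0, "travel": [1, 0, 0], "rotation": [0, 0, 0]},
  ],
)

```text
t: 13.48
tcp_pos: [0.4917, -0.0215, 0.0353]
tool_rot: [0.619, 0.786, 0.0, 0.0]
force: [0.5, -1.8, 0.8]
finger_gap: -0.003
```

```bash
python3 st.py
```

```text
13.4833 [ 0.4917 -0.0215  0.0353] yaw 13.56 start jaw_back in tool mm [-20.2   0.1  -4.7] F tool [-1.8  0.1 -0.8] [-0.26 -0.08  0.05]
```

Stop expected in about 2–4 mm, so I'm using half-millimetre rows.

Call:
send_rows(
  motion=[
    {"gripper": 0, "travel": [0.5, 0, 0], "rotation": [0, 0, 0]},
    {"gripper": 0, "travel": [0.5, 0, 0], "rotation": [0, 0, 0]},
    {"gripper": 0, "travel": [0.5, 0, 0], "rotation": [0, 0, 0]},
  ],
)

```text
t: 13.73
tcp_pos: [0.4914, -0.02, 0.0353]
tool_rot: [0.619, 0.786, 0.0, 0.0]
force: [-0.2, -1.9, 0.6]
finger_gap: 0.001
```

Call:
send_rows(
  motion=[
    {"gripper": 0, "travel": [0.5, 0, 0], "rotation": [0, 0, 0]},
    {"gripper": 0, "travel": [0.5, 0, 0], "rotation": [0, 0, 0]},
  ],
)

```text
t: 13.9
tcp_pos: [0.4913, -0.0196, 0.0354]
tool_rot: [0.618, 0.786, -0.0, 0.001]
force: [-0.4, -6.4, -0.3]
finger_gap: -0.001
```

Call:
send_rows(
  motion=[
    {"gripper": 0, "travel": [0.5, 0, 0], "rotation": [0, 0, 0]},
    {"gripper": 0, "travel": [0, 0, 0], "rotation": [0, 0, 0]},
  ],
)

```text
t: 14.07
tcp_pos: [0.4914, -0.0196, 0.0354]
tool_rot: [0.618, 0.786, -0.0, 0.001]
force: [-0.8, -7.1, 0.1]
finger_gap: 0.0
```

Call:
send_rows(
  motion=[
    {"gripper": 0, "travel": [0.4, 0, 0], "rotation": [0, 0, 0]},
    {"gripper": 0, "travel": [0, 0, 0], "rotation": [0, 0, 0]},
    {"gripper": 0, "travel": [0, 0, 0], "rotation": [0, 0, 0]},
  ],
)

```text
t: 14.32
tcp_pos: [0.4913, -0.0196, 0.0354]
tool_rot: [0.618, 0.786, -0.0, 0.001]
force: [-0.0, -8.8, -0.4]
finger_gap: -0.002
```

Call:
send_rows(
  motion=[
    {"gripper": 0, "travel": [0.6, 0, 0], "rotation": [0, 0, 0]},
    {"gripper": 0, "travel": [0, 0, 0], "rotation": [0, 0, 0]},
    {"gripper": 0, "travel": [0, 0, 0], "rotation": [0, 0, 0]},
  ],
)

```text
t: 14.57
tcp_pos: [0.4914, -0.0196, 0.0354]
tool_rot: [0.618, 0.786, -0.001, 0.001]
force: [-0.7, -10.5, -0.2]
finger_gap: -0.0
```

Firm stop: 10.5 N and no further movement, after about 33–34 mm of jaw travel (expected 66 − 32 = 34). I'll back off, rise and check.

Call:
send_rows(
  motion=[
    {"gripper": 0, "travel": [-3, 0, 0], "rotation": [0, 0, 0]},
    {"gripper": 0, "travel": [-10, 0, 0], "rotation": [0, 0, 0]},
    {"gripper": 0, "travel": [-25, 0, 0], "rotation": [0, 0, 0]},
    {"gripper": 0, "travel": [-25, 0, -10], "rotation": [0, 0, 0]},
    {"gripper": 0, "travel": [-10, 0, -30], "rotation": [0, 0, 0]},
    {"gripper": 0, "travel": [0, 0, -30], "rotation": [0, 0, 0]},
    {"gripper": 0, "travel": [0, 0, -30], "rotation": [0, 0, 0]},
    {"gripper": 0, "travel": [0, 0, -30], "rotation": [0, 0, 0]},
    {"gripper": 0, "travel": [0, 0, 0], "rotation": [0, 0, 0]},
    {"gripper": 0, "travel": [0, 0, 0], "rotation": [0, 0, 0]},
  ],
)

```text
t: 15.4
tcp_pos: [0.5088, -0.0891, 0.167]
tool_rot: [0.619, 0.786, 0.001, 0.002]
force: [0.1, 0.6, -1.6]
finger_gap: 0.003
```

```bash
python3 - <<'E'
from h import *
s,c,im=shot('pics/w7.png');print(s['t'],s['tcp_pos'],s['force'])
cv2.imwrite('pics/w7b.png',cv2.resize(im[0:220,150:400],None,fx=2.7,fy=2.7,interpolation=cv2.INTER_CUBIC))
E
```

```text
15.4 [ 0.50876063 -0.08907224  0.16695115] [ 0.1267261   0.56587395 -1.60600188]
```

View pics/w7b.png

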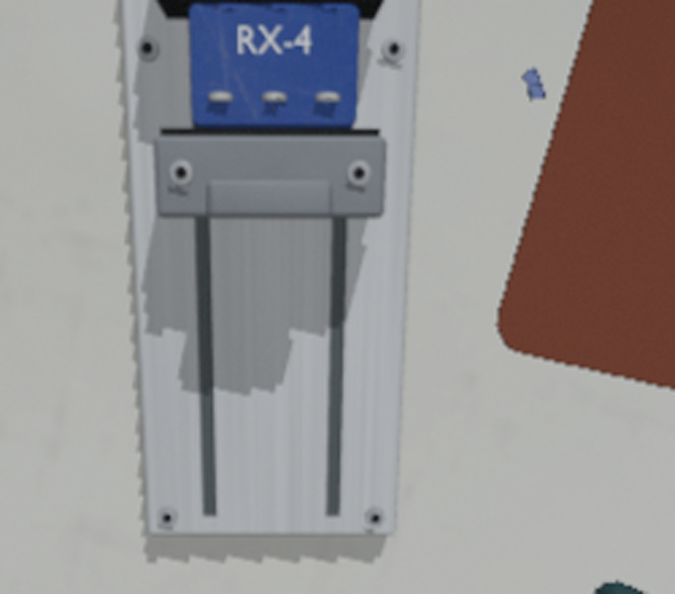

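The module is square and snug between both black jaw faces, with its upper edge on the fixed jaw at v≈5 and its lower edge on the sliding jaw at v≈128. The robot is clear, so I'm handing in.

```bash
python3 -c "
from station import manip
print(manip.sign_off())"
```

```text
the job is handed in; nothing more can be done
None
```

The blue relay module is set flat on the bed of the quick vice, long sides to the jaws. I pushed the sliding jaw in from behind until it stopped firmly, and left it closed.

**Placing:** I lowered the module between the open jaws (measured gap about 66 mm) until it touched the bed with about 6 N. It was centred sideways to within about 1 mm. A picture after release showed it clear of both jaws.

**Closing:** Resistance while sliding was 1–3 N. At the stop it rose to 10.5 N with no further movement. The jaw had travelled about 33–34 mm, against 34 mm expected for a 32 mm module.

**Last checks:** After I backed off, the final picture showed the module square and snug against both jaw faces, with the robot clear. I handed in at about 15.5 s.

**Disagreements:**
- My first move call was refused because its rows lacked a field. Nothing moved.
- The module's top face measured about 43 × 27 mm, smaller than the given 48 × 32 mm. I put this down to rounded edges, and the 47.3 mm grip agreed with the given length.

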